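Try the refitted roller catch of the spice cupboard

ROBOT

A 7-joint arm with a two-finger parallel gripper is mounted at the origin on a cart in front of the work surface, level with it; the furniture and walls round the work are solid. World frame = base frame: x ahead of the robot, y to its left, z up, the work surface at z = 0. Lengths are in m, angles in rad, forces in N, time in s.
With the tool pointing down it reaches from about 0.35 to 0.9 m from the base axis. Payload 8.1 kg.
Tool frame: the origin (TCP) lies on the centre line of the jaws, within the pads' length; the fingertips stand 17 mm ahead of it and the grasp point (between the pads) lies 2 mm behind it; z points along the fingers, y is the direction in which the jaws open and shut (so a half turn about z gives the same grasp; the last joint's range is limited). The gripper opens to 92 mm and grips with 3 to 60 N. Pads are 19 mm wide; open, the fingers measure 130 mm over their backs; the gripper's body (75 mm by 190 mm) begins 47 mm behind the grasp point.
Start: joints at [-1.327, 0.434, 0.025, 1.573, -0.012, 1.134, -0.075], TCP at [0.212, 0.588, 0.244] pointing down, gripper open.
Joint ranges: [-2.62, 2.62], [-0.44, 2.09], [-1.27, 1.32], [0.08, 2.57], [-1.32, 4.46], [0.12, 2], [-2.74, 2.74]. Speed limits (rad/s): [2.22, 2.22, 3.01, 3.01, 3.14, 3.14, 3.14].

INTERFACE

Orientations are given as a rotation vector (axis times angle).
In Python, from cell import arm, imaging, job gives the robot as it stands.
- The arm moves only by the tool jog_arm, never from a script. Its argument "moves" is a list of rows, each an object with "fingers": the closure, from -1 (fully open) to 1 (shut); "xyz": the shift along the tool's x, y, z in cm, a list of three; "angular": the turn, a rotation vector about the tool's x, y, z in rad, a list of three. In form: [{"fingers": fingers, "xyz": [dx, dy, dz], "angular": [ax, ay, az]}, ...]. A call has 1 to 12 rows; each row is the pose to reach, as a shift and turn from the pose commanded when the call began, along the tool's axes at that moment; what a row does not reach only later rows make up. A row lasts 1/8 s, in which the tool goes at most 62.5 mm and 10.7 degrees, less where a joint would pass 70% of its speed; a pose out of reach is approached as far as the arm can. A call with a gripper value outside its range is refused whole. The fingers move at their own pace and stop on an object; "grip_force" is the grip in N (left out, the last holds). Time passes only in rows, so rows that repeat a pose let the fingers close. It gives the time, the measured TCP pose, the force and the opening at its end, in the units of the state.
- arm.observe(): the state, without advancing time (a new reading comes with each control period).
- imaging.get_image(name): name is "scene" or "top" or "wrist"; returns the picture (400x640x3 uint8, red, green, blue); there is no depth.
- imaging.camera_params(name): a dict with "fx", "fy", "cx", "cy" (pixels), "rvec" (rotation vector, rad) and "tvec" (3), from world to camera coordinates, as OpenCV has them; the wrist camera has in their place "hand_eye" (4x4, takes a point from camera to tool coordinates, whose origin is the TCP and whose axes are the flange's). Camera axes: x right, y down, z forward; pixel columns grow to the right and rows downward; lengths in m; the calibration is good to about 2 mm. A picture is of the moment at which its call begins: read the wrist's pose just before it. camera_params takes no time and is no camera call.
- job.sign_off(): hands the job in, once; it reports no verdict.
The state is a dict: "clock": time; "joints": joint angles; "dq": joint speeds; "joint_efforts": joint torques, N m; "position": TCP position; "ee_rot": TCP orientation; "force": force on the tool from outside, world axes, zero at the start; "ft_torque": the same for the moment, N m; "width": opening from 0.0 (shut) to 1.0 (fully open).
Only numpy, scipy, OpenCV 4.12 (cv2) and the standard library are available. Lean on these libraries where they do the work, as an engineer would, in place of code of your own. Each camera call takes 0.05 s, during which the arm holds its last target. There are 200 camera calls.

TASK

The roller catch of the small spice cupboard has just been refitted and wants trying. Take away the spice jar that stands in the door's way and stand it upright in the free half of the wooden tray, beside the salt shaker; push the door shut until the catch snaps and let go, so that the catch alone holds it for a second; then pull the door wide open again through the catch and leave it so, ready for filling. Never slam the door or press it hard against its stop, and leave everything else where it is.

Things in the scene. Friction and masses are not known exactly. Their poses are not given: they have to be found in the camera images.
- cupboard: Spice cupboard, cream sides and door, oak top, fixed: 200 deep (x), 210 wide (y), 285 high; the top overhangs the sides by 8. Origin: centre of its underside; +x front to back, +y to the hinge side. Front plane x = -100. Doorway y -87 to 87, z 14 (its floor) to 267; two more jars stand inside at the back (fixed); the roller catch is on the wall at y = -87: 35 deep, 27 wide, z 175 to 255, right behind the door.
- door (a joint): Angle (rad) of the inset door, 170 wide, z 18 to 265, 18 thick: 0 = face flush with the front; grows opening towards the robot, to 1.75 (1.2 = wide open); light drag, stays where left. A spear on it, 152 from the hinge, passes between two sprung rollers. How deep the catch is screwed on is not known: shut, the door rests anywhere from 9 mm inside to 8 mm proud of flush (-0.058 to 0.053).
- door_hinge (a point): Point on the door's upright hinge axis, at the left edge of its front face, 130 above the worktop; axes as the cupboard's.
- handle (a point): On the centre line of the door's handle, an upright copper bar 10 thick, z 150 to 264, 40 in front of the door's face, 148 from the hinge along it; posts to the door at z = 170 and 233. The point is at z = 245, 40 below the cupboard's top: pinch here from above. Moves with the door; axes: x through the door inward, y along it to the hinge, z up. Passing the catch takes 6 to 10 N here, either way.
- door_buffer: Black rubber dome on the door's inner face, 12 wide, 152 from the hinge, 190 above the worktop; meets the catch's stop when shut (about 10 N per mm; over 22 N is too hard). Closing: resistance starts 11 mm before rest, the dead point is 3.5 mm before rest, then the catch draws the door home with 2 to 7 N and the push needed drops and reverses. Let go short of the dead point, the door is pushed back out.
- jar_middle (a point): The spice jar on the worktop in front of the cupboard, between it and its open door: round glass jar with a screw cap, 45 in diameter, 106 high, 0.11 kg (0.08 to 0.15). The point is its centre, 53 above its underside; its z axis is the jar's axis. The door would strike it.
- tray: Low oak tray, fixed on the worktop right of the cupboard: 164 long (x), 86 wide (y), rim 20 high, walls 6 thick, floor 5 to 6 thick. Origin at the centre of its underside; +x points away from the robot. The salt shaker stands in its far (+x) half, the near half is free.
- tray_spot (a point): Middle of the free half, on the tray's floor, 6 above the worktop; axes as the tray's. The jar belongs here, within 20 mm.
- pepper_mill: Brown wooden pepper mill, 58 diameter, 170 high, bystander on the worktop right of the cupboard. Origin at the centre of its underside.
- salt_shaker: Small glass shaker with grey cap, 44 diameter, 90 high, standing in the far half of the tray, bystander. Origin at the centre of its underside.
- matchbox_1: Matchbox, 36 x 54 x 15, lying near the front of the hob, bystander. Origin at the centre of its underside.
- mug: Mug, 86 x 120 x 88 with handle, bystander at the left. Origin at the centre of its underside.
- tin: Food tin, 75 diameter, 58 high, bystander behind the tray. Origin at the centre of its underside.
Things that resemble listed ones, but are neither listed nor needed, are in the scene too. What is meant by the part that bears jar_middle is not green, and is the smaller of those in its own colour.

How it is judged:
On the way, in this order (a step that is already met when the one before it is completed fails the run):
1. the jar stands upright in the free half of the tray, let go (x of jar_middle in the frame of tray between -0.06 and 0.005 m and y of jar_middle in the frame of tray between -0.02 and 0.02 m and height (world z) of jar_middle between 0.054 and 0.064 m and angle between jar_middle's own z axis and vertical below 0.1 rad and contact force between the fingers and jar below 0.2 N and linear speed of jar below 0.02 m/s), for 0.2 s.
2. the door is shut: the catch has snapped and by itself holds the door at rest against its stop, nothing else touching the door (value of joint door below 0.065 rad and contact force between door_buffer and anything else above 1 N and velocity of joint door between -0.03 and 0.03 rad/s and contact force between each of the fingers, the arm and door below 0.2 N), for 0.5 s.
At the end, for the whole second after the job is handed in: After the trial of the catch the door stands wide open (beyond 1.0 rad) at rest, and the jar stands upright (within 0.1 rad), let go and at rest, on the floor of the tray in its free half (within 20 mm of its middle) (all of step 1 and value of joint door above 1 rad and velocity of joint door between -0.05 and 0.05 rad/s); the robot touches nothing.
It fails at once if the door is slammed or pressed against its stop with more than 22 N at its buffer (contact force between door_buffer and anything else above 22 N).
It fails at once if the jar is tipped over (by more than 0.8 rad) (angle between jar_middle's own z axis and vertical above 0.8 rad).
It fails at once if a bystander is pushed more than 20 mm  (distance of any of pepper_mill, salt_shaker, matchbox_1, mug, tin from where it was at the start of the episode above 0.02 m).
It also fails if it takes over 72 s, if anything falls off the work surface, if the arm or the gripper's body presses on something with over 40 N, if the wrist force passes 120 N, or if a joint passes its speed limit or range.

## Working session

There is one attempt and no reset: what is moved stays moved. The work goes in short steps, Python scripts to look and compute and a tool call to move; the robot and the scene stay as the last step left them, time stands still between calls to the robot, and variables do not carry over. Pictures are saved under pics/ and viewed, about 8 in all and at most 12, crops included, and the job is handed in when it is done.

Besides the shell and the picture viewer there is one more tool, called after "Call:" as name(argument=value, ...) on one line, values as JSON. jog_arm: Moves the arm, as the interface text tells. Its arguments: {"type":"object","properties":{"moves":{"type":"array"},"grip_force":{"type":"number"}},"required":["moves"]}

```bash
ls; mkdir -p pics; python3 - <<'E'
from cell import arm, imaging, job
import cv2
s=arm.observe();print(s)
for n in("scene","top"):
    im=imaging.get_image(n);cv2.imwrite(f"pics/{n}0.png",im[:,:,::-1]);print(n,imaging.camera_params(n))
print(imaging.camera_params("wrist"))
E
```

```text
pics
{'clock': 0.0, 'joints': array([-1.32657314,  0.43522042,  0.02500282,  1.57412557, -0.01162562,
        1.13402851, -0.07511359]), 'dq': array([-0.00071179, -0.00053879,  0.00125586, -0.00027412, -0.00041414,
       -0.00087649,  0.00066631]), 'joint_efforts': array([ 5.42257239e-04, -6.67853737e+01,  9.85287689e-01, -3.14458680e+01,
       -6.05276437e-02,  4.32628265e-02,  1.66051382e-04]), 'position': array([0.21233329, 0.58728222, 0.2429359 ]), 'ee_rot': array([-5.42225001e-01, -3.09429642e+00,  2.55996842e-03]), 'force': array([-0.11089519,  0.02795039, -1.05964843]), 'ft_torque': array([-0.00100617, -0.00575529, -0.04312911]), 'width': 1.0028583409746208}
scene {'fx': 451.7430181312453, 'fy': 451.7430181312453, 'cx': 326.9161790212792, 'cy': 199.2565592322874, 'rvec': array([ 1.94168268, -0.8467115 ,  0.4712986 ]), 'tvec': array([-0.2610287 ,  0.39390515,  0.91293399])}
top {'fx': 443.80420578139075, 'fy': 443.80420578139075, 'cx': 323.53793920722217, 'cy': 200.34974184604525, 'rvec': array([ 1.8924208 , -2.31647024,  0.26099848]), 'tvec': array([0.27143663, 0.54292015, 1.34286118])}
{'fx': 293.2317800306747, 'fy': 293.2317800306747, 'cx': 317.03221081880133, 'cy': 200.25440114403415, 'hand_eye': array([[ 5.92308529e-04, -9.62913288e-01, -2.69810394e-01,
         7.34838045e-02],
       [ 9.99999111e-01,  8.92571387e-04, -9.90179967e-04,
        -4.40986845e-04],
       [ 1.19428249e-03, -2.69809568e-01,  9.62912961e-01,
        -1.39945560e-01],
       [ 0.00000000e+00,  0.00000000e+00,  0.00000000e+00,
         1.00000000e+00]])}
```

View pics/scene0.png

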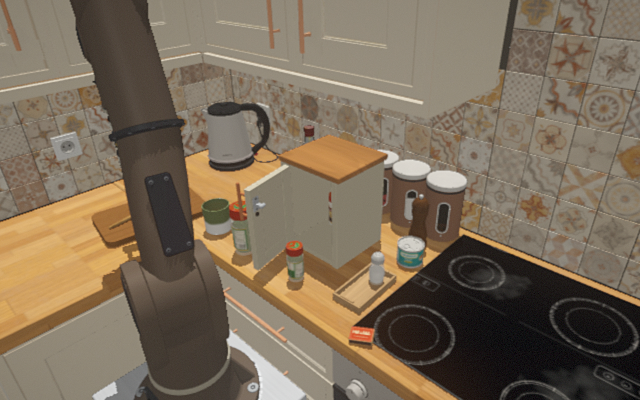

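View pics/top0.png

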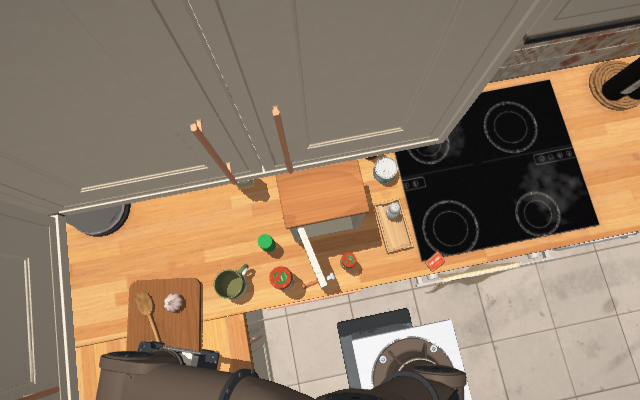

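Scene shows the cupboard with its door ajar, a small red-capped jar in front (295,262), a larger red jar (240,228), and the tray (365,288). Top shows the same: small red cap (348,261), larger red (281,278), green (266,242), tray (394,226), oak top (322,193). I'll enlarge these next.

```bash
cat > h.py <<'E'
import numpy as np, cv2
from scipy.spatial.transform import Rotation as R
from cell import arm, imaging, job
def cam(n, s=None):
    p=imaging.camera_params(n); K=np.array([[p["fx"],0,p["cx"]],[0,p["fy"],p["cy"]],[0,0,1]])
    if "rvec" in p: Rw=cv2.Rodrigues(p["rvec"])[0]; t=np.array(p["tvec"])
    else:
        s=s or arm.observe(); T=np.eye(4); T[:3,:3]=R.from_rotvec(s["ee_rot"]).as_matrix(); T[:3,3]=s["position"]
        W=np.linalg.inv(T@p["hand_eye"]); Rw,t=W[:3,:3],W[:3,3]
    return K,Rw,t
def ray(c,uv):
    K,Rw,t=c; d=Rw.T@np.linalg.solve(K,[uv[0],uv[1],1]); return -Rw.T@t, d/np.linalg.norm(d)
def plane(c,uv,z):
    o,d=ray(c,uv); return o+d*(z-o[2])/d[2]
def tri(c1,u1,c2,u2):
    o1,d1=ray(c1,u1);o2,d2=ray(c2,u2)
    A=np.stack([d1,-d2],1); k=np.linalg.lstsq(A,o2-o1,rcond=None)[0]
    a,b=o1+k[0]*d1,o2+k[1]*d2; return (a+b)/2, np.linalg.norm(a-b)
def proj(c,X):
    K,Rw,t=c; q=K@(Rw@np.asarray(X)+t); return q[:2]/q[2]
def blobs(im,lo,hi,amin=15):
    h=cv2.cvtColor(im,cv2.COLOR_RGB2HSV); m=cv2.inRange(h,lo,hi)
    n,l,s,c=cv2.connectedComponentsWithStats(m); return [(c[i].round(1),s[i]) for i in range(1,n) if s[i][4]>=amin]
E
python3 - <<'E'
import cv2
a=cv2.imread("pics/top0.png")[150:290,250:450];cv2.imwrite("pics/topc.png",cv2.resize(a,None,fx=4,fy=4,interpolation=cv2.INTER_CUBIC))
a=cv2.imread("pics/scene0.png")[130:320,220:420];cv2.imwrite("pics/scenec.png",cv2.resize(a,None,fx=3,fy=3,interpolation=cv2.INTER_CUBIC))
E
```

```text
(no output)
```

View pics/topc.png

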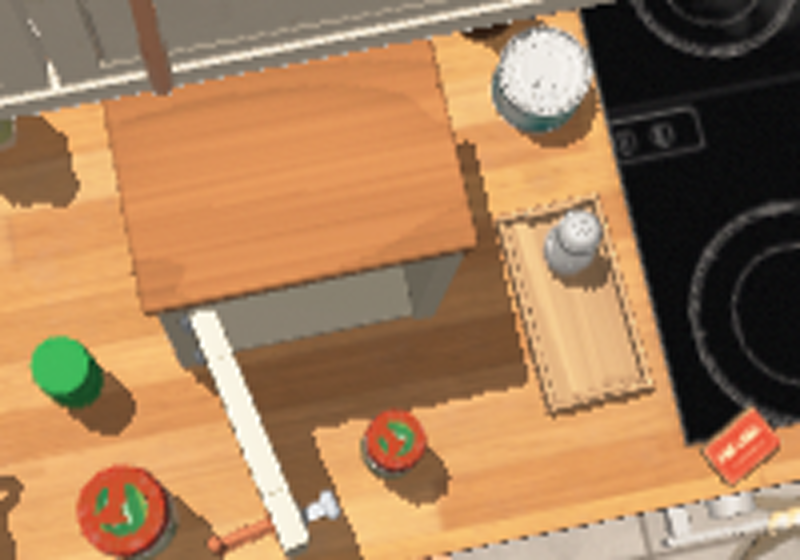

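View pics/scenec.png

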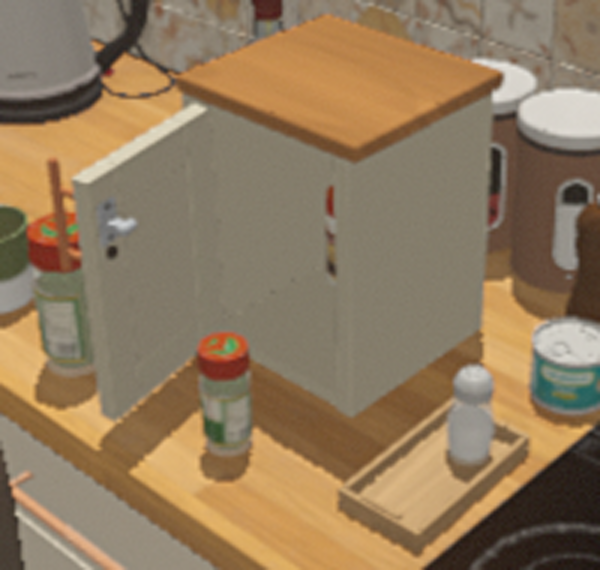

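Crops: the small red cap is at top (396,438) and scene (224,342); oak top corners, tray rim corners, and handle top at top (217,545) and scene (53,162) are also clear. The shadows don't hide anything I need. Triangulating.

```bash
python3 - <<'E'
from h import *
ct,cs=cam("top"),cam("scene")
T=lambda u:(u[0]/4+250-.4,u[1]/4+150-.4); S=lambda u:(u[0]/3+220-.33,u[1]/3+130-.33)
for n,a,b in [("cap",(396,438),(224,343)),("oakFL",(147,313),(180,82)),("oakFR",(476,246),(355,153)),("oakBR",(432,41),(501,75)),("doortipTop",(290,552),(79,182)),("handleTop",(217,545),(53,161)),
 ("trayNL",(552,413),(340,490)),("trayNR",(653,386),(418,537)),("trayFR",(598,197),(527,440)),("saltTop",(582,222),(474,372))]:
    p,e=tri(ct,T(a),cs,S(b)); print(n,p.round(4),round(e,4))
for n,a,z in [("FL",(147,313),.285),("FR",(476,246),.285),("BR",(432,41),.285)]: print(n,plane(ct,T(a),z).round(4))
tr=[plane(ct,T(a),.02) for a in [(552,413),(653,386),(598,197),(498,221)]]
print(np.round(tr,4),np.mean(tr,0).round(4))
tr=[plane(cs,S(a),.02) for a in [(340,490),(418,537),(527,440)]];print("sc",np.round(tr,4))
E
```

```text
cap [0.3866 0.1223 0.1098] 0.002
oakFL [0.4865 0.2773 0.2774] 0.0035
oakFR [0.4858 0.0568 0.2789] 0.0008
oakBR [0.638  0.0442 0.2962] 0.036
doortipTop [0.3186 0.2152 0.2622] 0.0062
handleTop [0.3302 0.262  0.2615] 0.001
trayNL [ 0.3887 -0.0103  0.0203] 0.0036
trayNR [ 0.3928 -0.0939  0.0178] 0.0012
trayFR [ 0.5513 -0.087   0.0183] 0.0002
saltTop [ 0.5188 -0.0523  0.0935] 0.0038
FL [0.4837 0.2779 0.285 ]
FR [0.4844 0.058  0.285 ]
BR [0.6279 0.0558 0.285 ]
[[ 0.3874 -0.0092  0.02  ]
 [ 0.3922 -0.0929  0.02  ]
 [ 0.5509 -0.0865  0.02  ]
 [ 0.5477 -0.0022  0.02  ]] [ 0.4695 -0.0477  0.02  ]
sc [[ 0.3907 -0.011   0.02  ]
 [ 0.3916 -0.0957  0.02  ]
 [ 0.5496 -0.0882  0.02  ]]
```

```bash
cat >> h.py <<'E'
def ori(phi,L=0.,az=None,flip=1):
    """jaw axis azimuth phi(deg); tool leans L rad (its body) towards the azimuth phi-90 (az sign)"""
    p=np.deg2rad(phi); y=flip*np.array([np.cos(p),np.sin(p),0]); l=np.array([np.sin(p),-np.cos(p),0])
    z=-(np.sin(L)*l+np.cos(L)*np.array([0,0,1])); return np.stack([np.cross(y,z),y,z],1)
def go(P,Rt=None):
    s=arm.observe(); R0=R.from_rotvec(s["ee_rot"]).as_matrix()
    d=R0.T@(np.asarray(P)-s["position"])*100; a=R.from_matrix(R0.T@(R0 if Rt is None else Rt)).as_rotvec()
    print("xyz",d.round(2),"ang",a.round(3),"rows>=",round(max(np.linalg.norm(d)/6.25,np.degrees(np.linalg.norm(a))/10.7),1))
def st():
    s=arm.observe(); print("t",round(s["clock"],2),"p",s["position"].round(4),"q",s["joints"].round(2),"F",s["force"].round(1),"w",round(s["width"],3)); print(R.from_rotvec(s["ee_rot"]).as_matrix().round(3))
E
python3 - <<'E'
from h import *
st()
ct=cam("top");print("bigjar",plane(ct,(122/4+250,510/4+150),.14))
for f in(1,-1):
    print(ori(-30,.3,flip=f).round(3)); go([.33,.10,.36],ori(-30,.3,flip=f))
E
```

```text
t 0.1 p [0.2123 0.5874 0.243 ] q [-1.33  0.44  0.02  1.57 -0.01  1.13 -0.08] F [-0.2 -0.2  0.3] w 1.0
[[-0.94   0.34  -0.   ]
 [ 0.34   0.94  -0.001]
 [-0.    -0.001 -1.   ]]
bigjar [0.37105618 0.32751813 0.14      ]
[[ 0.478  0.866  0.148]
 [ 0.827 -0.5    0.256]
 [ 0.296  0.    -0.955]]
xyz [-27.63 -41.85 -11.64] ang [-0.263  0.221  1.733] rows>= 9.5
[[-0.478 -0.866  0.148]
 [-0.827  0.5    0.256]
 [-0.296 -0.    -0.955]]
xyz [-27.63 -41.85 -11.64] ang [-0.21  -0.25  -1.383] rows>= 8.2
```

Call:
jog_arm(moves=[{"fingers": -1,"xyz": [0,0,-6],"angular": [0,0,0]},{"fingers": -1,"xyz": [0,0,-12],"angular": [0,0,0]},{"fingers": -1,"xyz": [-27.6,-41.8,-12],"angular": [-0.263,0.221,1.733]},{"fingers": -1,"xyz": [-27.6,-41.8,-12],"angular": [-0.263,0.221,1.733]},{"fingers": -1,"xyz": [-27.6,-41.8,-12],"angular": [-0.263,0.221,1.733]},{"fingers": -1,"xyz": [-27.6,-41.8,-12],"angular": [-0.263,0.221,1.733]},{"fingers": -1,"xyz": [-27.6,-41.8,-12],"angular": [-0.263,0.221,1.733]},{"fingers": -1,"xyz": [-27.6,-41.8,-12],"angular": [-0.263,0.221,1.733]},{"fingers": -1,"xyz": [-27.6,-41.8,-12],"angular": [-0.263,0.221,1.733]},{"fingers": -1,"xyz": [-27.6,-41.8,-12],"angular": [-0.263,0.221,1.733]},{"fingers": -1,"xyz": [-27.6,-41.8,-12],"angular": [-0.263,0.221,1.733]},{"fingers": -1,"xyz": [-27.6,-41.8,-12],"angular": [-0.263,0.221,1.733]}])

```text
clock: 1.6
position: [0.3297, 0.0998, 0.3637]
ee_rot: [-2.572, -1.473, -0.391]
force: [-0.4, -0.3, 0.7]
width: 0.996
```

```bash
python3 - <<'E'
from h import *
st(); s=arm.observe(); im=imaging.get_image("wrist"); cv2.imwrite("pics/w1.png",im[:,:,::-1]); np.save("w1.npy",np.r_[s["position"],s["ee_rot"]])
c=cam("wrist",s); print("cap pred",proj(c,[.3866,.1223,.108]))
for b in blobs(im,(0,140,90),(9,255,255),40): print(b[0],b[1])
E
```

```text
t 1.6 p [0.3297 0.0998 0.3637] q [-0.78 -0.34  0.38  2.11 -0.06  1.1  -0.91] F [-0.4 -0.3  0.7] w 0.996
[[ 0.483  0.863  0.149]
 [ 0.823 -0.506  0.258]
 [ 0.298 -0.002 -0.954]]
cap pred [344.80813272 193.2567258 ]
[257.   58.5] [ 232   35   51   48 1354]
[342.5 193.4] [328 179  32  31 540]
```

View pics/w1.png

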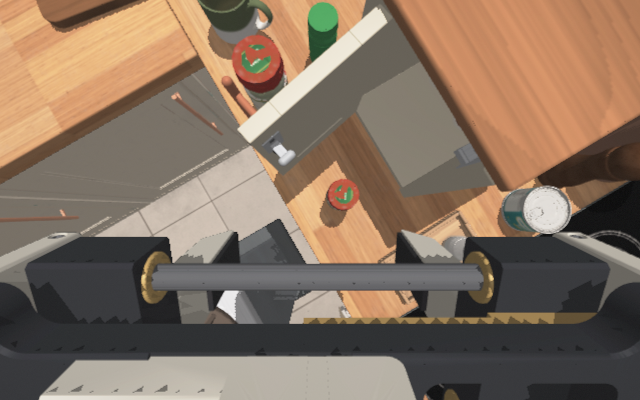

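The wrist view shows the small red cap at (342,193), within 2 px of the prediction. The door's free edge is near (245,135) and the handle top near (228,82).

```bash
python3 - <<'E'
from h import *
w=np.load("w1.npy"); c=cam("wrist",{"position":w[:3],"ee_rot":w[3:]}); ct=cam("top")
print("jar",plane(c,(342.5,193),.098),tri(c,(343,191),ct,(348.6,259.1)))
print("handletop",plane(c,(229,80),.264),tri(c,(229,80),ct,(217/4+249.6,545/4+149.6)))
for n,u in [("tipouter",(240,129)),("tipinner",(251,145)),("hingeout",(379,10)),("hingein",(388,17))]: print(n,plane(c,u,.265).round(4))
print("oakFR",plane(c,(494,190),.277).round(4),"oakFL-ish",plane(c,(383,0),.277).round(4))
Rt=ori(-30,.3); J=np.array([.3866,.1223,.075]); z=Rt[:,2]
go(J-z*.12,Rt); go(J,Rt)
E
```

```text
jar [0.38498954 0.12427385 0.098     ] (array([0.38243948, 0.12586216, 0.14655149]), np.float64(0.0009700773039659797))
handletop [0.33270797 0.26011168 0.264     ] (array([0.33119359, 0.26259795, 0.25892621]), np.float64(0.002662934089128177))
tipouter [0.3195 0.2172 0.265 ]
tipinner [0.3208 0.2002 0.265 ]
hingeout [0.478  0.2468 0.265 ]
hingein [0.4817 0.2374 0.265 ]
oakFR [0.4762 0.0628 0.277 ] oakFL-ish [0.4789 0.2466 0.277 ]
xyz [-3.98  3.87 16.97] ang [ 0.    -0.003 -0.008] rows>= 2.9
xyz [-4.02  3.87 28.97] ang [ 0.    -0.003 -0.008] rows>= 4.7
```

```bash
python3 - <<'E'
from h import *
Rt=ori(-30,.4); J=np.array([.386,.1232,.075]); z=Rt[:,2]
go(J-z*.11,Rt)
E
```

```text
xyz [-5.04  3.78 18.03] ang [ 0.001  0.097 -0.008] rows>= 3.1
```

Call:
jog_arm(moves=[{"fingers": -1,"xyz": [-5.0,3.8,9],"angular": [0,0.097,-0.008]},{"fingers": -1,"xyz": [-5.0,3.8,13],"angular": [0,0.097,-0.008]},{"fingers": -1,"xyz": [-5.0,3.8,18],"angular": [0,0.097,-0.008]},{"fingers": -1,"xyz": [-5.0,3.8,18],"angular": [0,0.097,-0.008]},{"fingers": -1,"xyz": [-5.0,3.8,18],"angular": [0,0.097,-0.008]}])

```text
clock: 2.28
position: [0.3646, 0.087, 0.1758]
ee_rot: [-2.506, -1.462, -0.502]
force: [-0.4, 0.3, 0.2]
width: 0.998
```

```bash
python3 - <<'E'
from h import *
st(); s=arm.observe(); im=imaging.get_image("wrist"); cv2.imwrite("pics/w2.png",im[:,:,::-1])
c=cam("wrist",s)
for b in blobs(im,(0,140,90),(9,255,255),40): print(b[0],b[1],proj(c,[.386,.1232,.1]),plane(c,b[0],.098))
w=np.load("w1.npy"); c1=cam("wrist",{"position":w[:3],"ee_rot":w[3:]})
for b in blobs(im,(0,140,90),(9,255,255),40): print(tri(c,b[0],c1,(342.5,193.4)))
Rt=ori(-30,.4); go([.386,.1232,.075],Rt)
E
```

```text
t 2.27 p [0.3646 0.087  0.1758] q [-1.14 -0.05  1.1   2.46 -0.56  0.56 -0.09] F [-0.4  0.3  0.2] w 0.998
[[ 0.454  0.87   0.19 ]
 [ 0.804 -0.492  0.334]
 [ 0.385  0.001 -0.923]]
[578.9  41.4] [ 549    8   74   64 2125] [318.81624042 198.23739654] [0.64909409 0.13180941 0.098     ]
[317.2 198.6] [ 291  172   55   56 1747] [318.81624042 198.23739654] [0.38485595 0.12379961 0.098     ]
(array([0.36254498, 0.11041712, 0.33760394]), np.float64(0.026059871466415616))
(array([0.38474627, 0.12376872, 0.09792386]), np.float64(0.00024098246785317045))
xyz [-0.09  0.02 11.  ] ang [-0.002  0.003  0.009] rows>= 1.8
```

View pics/w2.png

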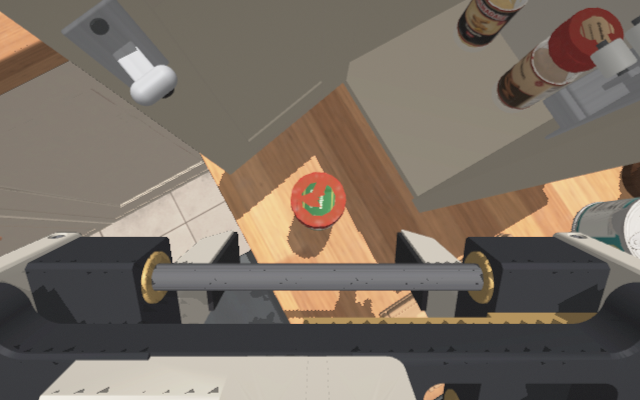

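The jar's cap is centred at (317,199) between the fingers, and the two-view height of 0.098 fits a cap on a 106 mm jar. The door spear and catch are clear of the path.

Call:
jog_arm(moves=[{"fingers": -1,"xyz": [0,-0.1,4],"angular": [0,0,0]},{"fingers": -1,"xyz": [0,-0.1,8],"angular": [0,0,0]},{"fingers": -1,"xyz": [0,-0.1,11],"angular": [0,0,0]},{"fingers": -1,"xyz": [0,-0.1,11],"angular": [0,0,0]},{"fingers": -1,"xyz": [0,-0.1,11],"angular": [0,0,0]}])

```text
clock: 2.95
position: [0.3856, 0.1162, 0.0855]
ee_rot: [-2.509, -1.477, -0.49]
force: [0.8, -0.2, -0.8]
width: 1.001
```

```bash
python3 - <<'E'
from h import *
st()
E
```

```text
t 2.95 p [0.3856 0.1162 0.0855] q [-0.42  0.28  0.3   2.49 -1.25  0.4   0.53] F [ 0.8 -0.2 -0.8] w 1.001
[[ 0.449  0.874  0.186]
 [ 0.812 -0.486  0.324]
 [ 0.374  0.005 -0.928]]
```

Call:
jog_arm(moves=[{"fingers": -1,"xyz": [0,0,0],"angular": [0,0,0]},{"fingers": -1,"xyz": [0,0,0],"angular": [0,0,0]}])

```text
clock: 3.2
position: [0.3854, 0.1143, 0.0856]
ee_rot: [-2.513, -1.474, -0.489]
force: [0.0, -0.5, 0.1]
width: 1.003
```

```bash
python3 - <<'E'
from h import *
st(); go([.385,.1236,.08],ori(-30,.3)); go([.385,.1236,.078])
E
```

```text
t 3.2 p [0.3854 0.1143 0.0856] q [-0.43  0.28  0.32  2.49 -1.25  0.41  0.53] F [ 0.  -0.5  0.1] w 1.003
[[ 0.452  0.872  0.186]
 [ 0.811 -0.489  0.322]
 [ 0.372  0.005 -0.928]]
xyz [ 0.53 -0.49  0.81] ang [ 0.001 -0.081  0.014] rows>= 0.4
xyz [ 0.45 -0.49  1.  ] ang [0. 0. 0.] rows>= 0.2
```

Call:
jog_arm(moves=[{"fingers": -1,"xyz": [0.5,-0.3,0.5],"angular": [0,-0.06,0]},{"fingers": -1,"xyz": [0.5,-0.4,0.8],"angular": [0,-0.06,0]},{"fingers": -1,"xyz": [0.5,-0.4,0.8],"angular": [0,-0.06,0]}])

```text
clock: 3.58
position: [0.3844, 0.1239, 0.079]
ee_rot: [-2.546, -1.5, -0.415]
force: [0.0, -1.5, -0.6]
width: 0.998
```

```bash
python3 - <<'E'
from h import *
st(); go([.385,.1236,.08],ori(-30,.33)); go([.385,.1236,.08])
E
```

```text
t 3.58 p [0.3844 0.1239 0.079 ] q [-0.53  0.29  0.35  2.47 -1.11  0.38  0.34] F [ 0.  -1.5 -0.6] w 0.998
[[ 0.459  0.874  0.157]
 [ 0.831 -0.485  0.273]
 [ 0.315  0.005 -0.949]]
xyz [ 0.03  0.07 -0.09] ang [-0.001  0.01   0.018] rows>= 0.1
xyz [ 0.03  0.07 -0.09] ang [0. 0. 0.] rows>= 0.0
```

Call:
jog_arm(moves=[{"fingers": 1,"xyz": [0,0,0],"angular": [0,0,0]},{"fingers": 1,"xyz": [0,0,0],"angular": [0,0,0]},{"fingers": 1,"xyz": [0,0,0],"angular": [0,0,0]},{"fingers": 1,"xyz": [0,0,0],"angular": [0,0,0]},{"fingers": 1,"xyz": [0,0,0],"angular": [0,0,0]},{"fingers": 1,"xyz": [0,0,0],"angular": [0,0,0]}], grip_force=15)

```text
clock: 4.32
position: [0.3848, 0.1234, 0.0789]
ee_rot: [-2.548, -1.497, -0.414]
force: [0.2, -1.1, -0.2]
width: 0.481
```

```bash
python3 - <<'E'
from h import *
st(); s=arm.observe()
Rn=R.from_rotvec(s["ee_rot"]).as_matrix()
T=np.array([.432,-.0495])
print(Rn.T@np.array([0,0,5.]))   # straight up 5 cm
a=np.array([s["position"][0]-.03,.06,.135]); go(a)   # back and right, up
go([.432,-.0495,.15],ori(-30,.3)); go([.432,-.0495,.15],ori(-60,.3)); go([.432,-.0495,.15])
E
```

```text
t 4.33 p [0.3848 0.1234 0.0789] q [-0.53  0.29  0.35  2.47 -1.11  0.38  0.33] F [ 0.2 -1.1 -0.2] w 0.481
[[ 0.462  0.873  0.157]
 [ 0.83  -0.487  0.272]
 [ 0.314  0.004 -0.949]]
[ 1.57006162  0.02195647 -4.74704376]
xyz [-4.88  0.5  -7.52] ang [0. 0. 0.] rows>= 1.4
xyz [ -9.93  12.58 -10.72] ang [-0.    -0.019  0.015] rows>= 3.1
xyz [ -9.93  12.58 -10.72] ang [-0.16  -0.02   0.514] rows>= 3.1
xyz [ -9.93  12.58 -10.72] ang [0. 0. 0.] rows>= 3.1
```

Call:
jog_arm(moves=[{"fingers": 1,"xyz": [0.9,0,-2.8],"angular": [0,0,0]},{"fingers": 1,"xyz": [0.6,0,-5.5],"angular": [0,0,0]},{"fingers": 1,"xyz": [-4.9,0.5,-7.5],"angular": [0,0,0]},{"fingers": 1,"xyz": [-7.5,6,-9],"angular": [-0.08,-0.01,0.257]},{"fingers": 1,"xyz": [-9.9,12.6,-10.7],"angular": [-0.16,-0.02,0.514]},{"fingers": 1,"xyz": [-9.9,12.6,-10.7],"angular": [-0.16,-0.02,0.514]},{"fingers": 1,"xyz": [-9.9,12.6,-10.7],"angular": [-0.16,-0.02,0.514]},{"fingers": 1,"xyz": [-9.9,12.6,-10.7],"angular": [-0.16,-0.02,0.514]},{"fingers": 1,"xyz": [-9.9,12.6,-10.7],"angular": [-0.16,-0.02,0.514]}])

```text
clock: 5.45
position: [0.4318, -0.0485, 0.1497]
ee_rot: [-2.927, -0.789, -0.442]
force: [0.3, -0.5, -0.9]
width: 0.481
```

```bash
python3 - <<'E'
from h import *
st(); s=arm.observe(); ims=imaging.get_image("scene"); imt=imaging.get_image("top")
cv2.imwrite("pics/s3.png",cv2.resize(ims[200:340,250:430,::-1],None,fx=4,fy=4)); cv2.imwrite("pics/t3.png",imt[:,:,::-1])
for im in(ims,imt):
  for b in blobs(im,(0,140,90),(9,255,255),40): print(b[0],b[1])
go([.432,-.0495,.088],ori(-60,.315))
E
```

```text
t 5.45 p [ 0.4318 -0.0485  0.1497] q [-0.53  0.17  0.78  2.36 -0.68  0.54 -0.25] F [ 0.3 -0.5 -0.9] w 0.481
[[ 0.826  0.503  0.255]
 [ 0.48  -0.864  0.149]
 [ 0.295 -0.001 -0.955]]
[234.1 212.7] [229 202  12  19 122]
[354.6 247.9] [347 244  17   9 115]
[361.  333.5] [349 326  24  16 231]
[434.  262.2] [426 254  17  17 123]
[280. 277.] [269 266  23  24 297]
xyz [-1.87  0.06  5.9 ] ang [-0.001  0.015  0.002] rows>= 1.0
```

View pics/s3.png

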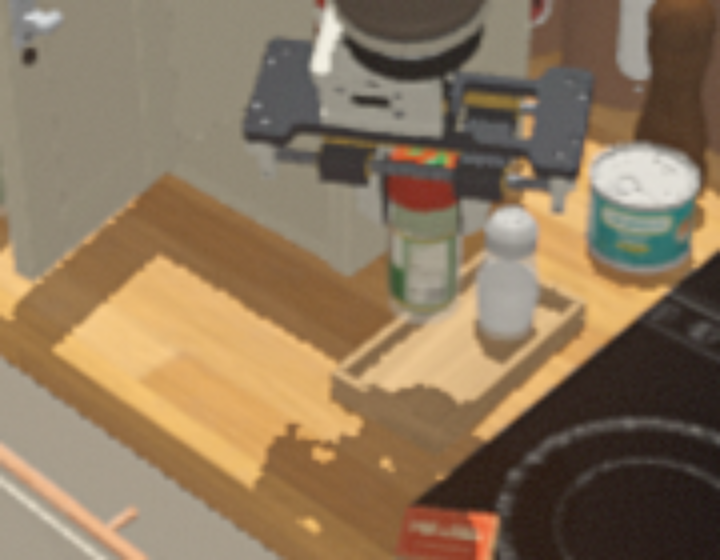

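The jar hangs upright over the tray's near half, with its base at crop (423,305). The salt shaker, at (508,300), is well clear.

```bash
python3 - <<'E'
from h import *
print(plane(cam("scene"),(423/4+250-.4,304/4+200-.4),.071))
go([.432,-.0495,.086])
E
```

```text
[ 0.43256433 -0.04844266  0.071     ]
xyz [-1.92  0.06  6.09] ang [0. 0. 0.] rows>= 1.0
```

Call:
jog_arm(moves=[{"fingers": 1,"xyz": [-0.9,0.1,3],"angular": [0,0,0]},{"fingers": 1,"xyz": [-1.6,0.1,5.1],"angular": [0,0,0]},{"fingers": 1,"xyz": [-1.9,0.1,6.1],"angular": [0,0,0]},{"fingers": 1,"xyz": [-1.9,0.1,6.1],"angular": [0,0,0]},{"fingers": 1,"xyz": [-1.9,0.1,6.1],"angular": [0,0,0]}])

```text
clock: 6.18
position: [0.4328, -0.0501, 0.0864]
ee_rot: [-2.928, -0.785, -0.443]
force: [-0.2, 0.4, -0.6]
width: 0.481
```

```bash
python3 - <<'E'
from h import *
st(); go([.432,-.0495,.0855])
E
```

```text
t 6.17 p [ 0.4328 -0.0501  0.0864] q [-0.32  0.33  0.58  2.42 -1.07  0.43  0.15] F [-0.2  0.4 -0.6] w 0.481
[[ 0.827  0.5    0.256]
 [ 0.478 -0.866  0.148]
 [ 0.296 -0.    -0.955]]
xyz [-0.06 -0.09  0.07] ang [0. 0. 0.] rows>= 0.0
```

Lower 1 mm more, open the fingers, then back off along the tool axis.

Call:
jog_arm(moves=[{"fingers": 1,"xyz": [0,0,0.1],"angular": [0,0,0]},{"fingers": 1,"xyz": [0,0,0.1],"angular": [0,0,0]},{"fingers": -0.5,"xyz": [0,0,0.1],"angular": [0,0,0]},{"fingers": -0.5,"xyz": [0,0,0.1],"angular": [0,0,0]},{"fingers": -0.5,"xyz": [0,0,0.1],"angular": [0,0,0]},{"fingers": -0.5,"xyz": [0,0,0.1],"angular": [0,0,0]},{"fingers": -0.5,"xyz": [0,0,-3],"angular": [0,0,0]},{"fingers": -0.5,"xyz": [0,0,-6],"angular": [0,0,0]},{"fingers": -0.5,"xyz": [0,0,-12],"angular": [0,0,0]},{"fingers": -0.5,"xyz": [0,0,-18],"angular": [0,0,0]},{"fingers": -0.5,"xyz": [0,0,-18],"angular": [0,0,0]}])

```text
clock: 7.55
position: [0.3864, -0.0767, 0.2594]
ee_rot: [-2.928, -0.786, -0.444]
force: [0.9, 0.8, -0.7]
width: 0.752
```

```bash
python3 - <<'E'
from h import *
st(); s=arm.observe(); imw=imaging.get_image("wrist"); ims=imaging.get_image("scene"); imt=imaging.get_image("top")
c=cam("wrist",s); cs=cam("scene"); ct=cam("top")
big=cv2.resize(imt[150:290,270:450,::-1],None,fx=4,fy=4); a=cv2.resize(imw[:,:,::-1],None,fx=.6,fy=.6)
can=np.zeros((600,800,3),np.uint8); can[:360,:460]=big[:360,260:720]; can[360:,:384]=a
can[:360,460:]=cv2.resize(ims[180:360,270:440,::-1],(340,360)); cv2.imwrite("pics/c4.png",can)
for n,im,cc in(("s",ims,cs),("t",imt,ct),("w",imw,c)):
  for b in blobs(im,(0,140,90),(9,255,255),40): print(n,b[0],b[1],plane(cc,b[0],.104).round(4))
E
```

```text
t 7.55 p [ 0.3864 -0.0767  0.2594] q [-0.67 -0.21  0.8   2.26 -0.04  0.79 -0.88] F [ 0.9  0.8 -0.7] w 0.752
[[ 0.826  0.501  0.257]
 [ 0.479 -0.865  0.148]
 [ 0.297  0.    -0.955]]
s [234.3 212.9] [229 202  12  19 120] [0.3828 0.3766 0.104 ]
s [356.1 267.9] [348 258  18  17 171] [ 0.4247 -0.057   0.104 ]
s [361.2 333.3] [349 326  24  15 226] [ 0.2702 -0.2012  0.104 ]
t [401.3 232.7] [394 225  16  16 131] [ 0.4319 -0.0499  0.104 ]
t [280. 277.] [269 266  23  24 296] [0.3752 0.3316 0.104 ]
w [316.8 183.3] [297 164  42  41 908] [ 0.4321 -0.0498  0.104 ]
w [344.8 296.2] [327 291  35  12 258] [ 0.344  -0.1349  0.104 ]
```

View pics/c4.png

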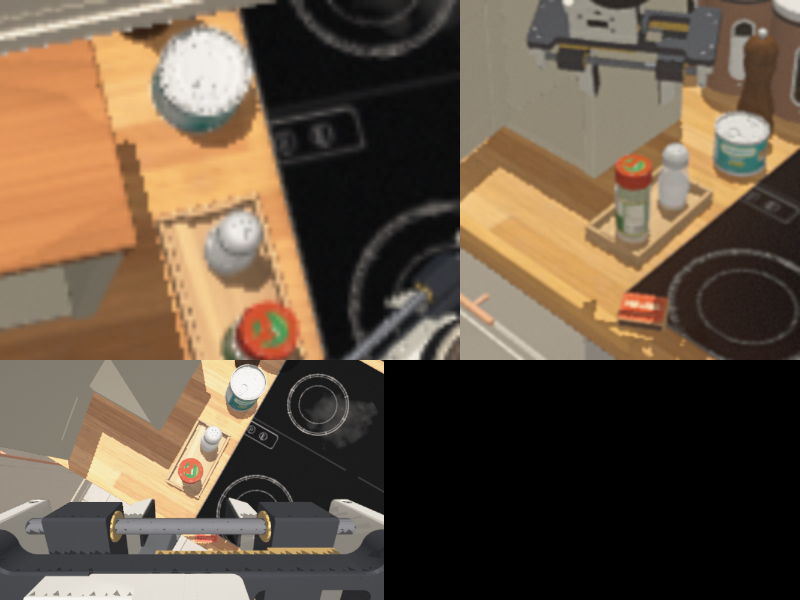

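The jar stands upright in the near half: cap at (0.432, -0.050) from both top and wrist views, which is on the spot. The salt shaker hasn't moved. Next, hover over the handle.

```bash
python3 - <<'E'
from h import *
go([.386,-.077,.36]); go([.332,.261,.36],ori(-78,0))
E
```

```text
xyz [ 2.9  -0.05 -9.62] ang [0. 0. 0.] rows>= 1.6
xyz [ 14.57 -32.02  -5.95] ang [-0.048 -0.302  0.312] rows>= 5.7
```

Call:
jog_arm(moves=[{"fingers": -0.5,"xyz": [1.5,0,-5],"angular": [0,0,0]},{"fingers": -0.5,"xyz": [2.9,0,-9.6],"angular": [0,0,0]},{"fingers": -0.2,"xyz": [14.6,-32,-6],"angular": [-0.048,-0.302,0.312]},{"fingers": -0.2,"xyz": [14.6,-32,-6],"angular": [-0.048,-0.302,0.312]},{"fingers": -0.2,"xyz": [14.6,-32,-6],"angular": [-0.048,-0.302,0.312]},{"fingers": -0.2,"xyz": [14.6,-32,-6],"angular": [-0.048,-0.302,0.312]},{"fingers": -0.2,"xyz": [14.6,-32,-6],"angular": [-0.048,-0.302,0.312]},{"fingers": -0.2,"xyz": [14.6,-32,-6],"angular": [-0.048,-0.302,0.312]},{"fingers": -0.2,"xyz": [14.6,-32,-6],"angular": [-0.048,-0.302,0.312]},{"fingers": -0.2,"xyz": [14.6,-32,-6],"angular": [-0.048,-0.302,0.312]},{"fingers": -0.2,"xyz": [14.6,-32,-6],"angular": [-0.048,-0.302,0.312]}])

```text
clock: 9.07
position: [0.3324, 0.2601, 0.358]
ee_rot: [3.122, 0.324, -0.008]
force: [0.4, -0.6, -0.4]
width: 0.6
```

```bash
python3 - <<'E'
from h import *
st(); s=arm.observe(); im=imaging.get_image("wrist"); cv2.imwrite("pics/w5.png",im[:,:,::-1]); np.save("w5.npy",np.r_[s["position"],s["ee_rot"]])
c=cam("wrist",s); print(proj(c,[.332,.261,.264]),proj(c,[.486,.253,.265]))
E
```

```text
t 9.07 p [0.3324 0.2601 0.358 ] q [-0.78  0.02 -0.01  1.83 -0.    1.3  -2.15] F [ 0.4 -0.6 -0.4] w 0.6
[[ 0.979  0.206 -0.005]
 [ 0.206 -0.979 -0.003]
 [-0.005  0.002 -1.   ]]
[315.36648821 206.8227684 ] [372.34299202   1.13241751]
```

View pics/w5.png

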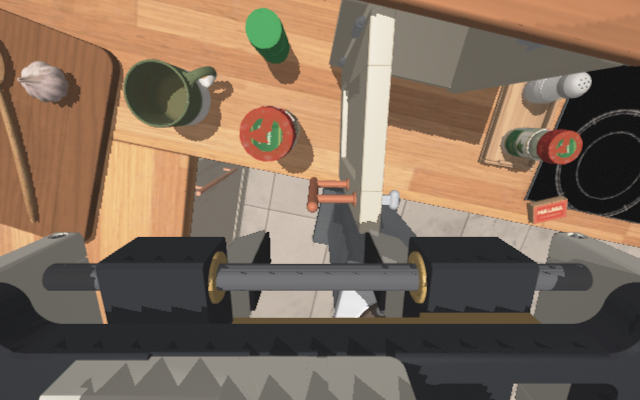

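The handle bar's top is at (313,206), within 2 px of the prediction. The door's top edge runs from (360,219) to (375,14), and the jar is undisturbed in the tray.

```bash
python3 - <<'E'
from h import *
w=np.load("w5.npy"); c=cam("wrist",{"position":w[:3],"ee_rot":w[3:]})
for n,u,z in [("handle",(313,206),.264),("tipout",(360,219),.265),("tipin",(380,222),.265),("out hinge end",(375,14),.265),("in hinge end",(394,16),.265)]: print(n,plane(c,u,z).round(4))
go([.332,.261,.256],ori(-78,0))
E
```

```text
handle [0.3323 0.2631 0.264 ]
tipout [0.3295 0.2221 0.265 ]
tipin [0.3304 0.205  0.265 ]
out hinge end [0.4788 0.2492 0.265 ]
in hinge end [0.4804 0.2359 0.265 ]
xyz [ 0.02 -0.11 10.22] ang [ 0.001  0.005 -0.002] rows>= 1.6
```

Call:
jog_arm(moves=[{"fingers": 0.35,"xyz": [0,-0.2,3],"angular": [0,0,0]},{"fingers": 0.35,"xyz": [0,-0.2,5],"angular": [0,0,0]},{"fingers": 0.35,"xyz": [0,-0.2,6.5],"angular": [0,0,0]},{"fingers": 0.35,"xyz": [0,-0.2,6.5],"angular": [0,0,0]},{"fingers": 0.35,"xyz": [0,-0.2,6.5],"angular": [0,0,0]}])

```text
clock: 9.75
position: [0.3318, 0.2632, 0.2942]
ee_rot: [3.123, 0.327, -0.005]
force: [0.0, -0.8, 0.9]
width: 0.324
```

```bash
python3 - <<'E'
from h import *
st(); s=arm.observe(); im=imaging.get_image("wrist"); cv2.imwrite("pics/w6.png",im[:,:,::-1]); np.save("w6.npy",np.r_[s["position"],s["ee_rot"]])
c=cam("wrist",s); print(proj(c,[.332,.262,.264])); go([.332,.262,.257],ori(-79,0))
E
```

```text
t 9.75 p [0.3318 0.2632 0.2942] q [-0.78  0.06 -0.01  1.95 -0.    1.14 -2.16] F [ 0.  -0.8  0.9] w 0.324
[[ 0.978  0.207 -0.003]
 [ 0.207 -0.978 -0.001]
 [-0.003  0.001 -1.   ]]
[318.73139008 237.05582458]
xyz [0.   0.13 3.73] ang [0.001 0.003 0.017] rows>= 0.6
```

View pics/w6.png

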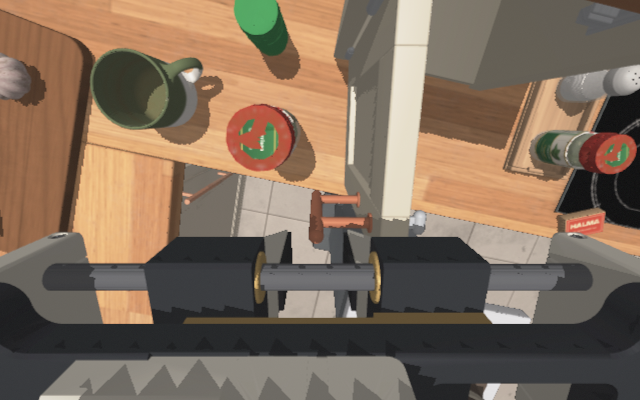

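The bar top at (317,235) is centred between the jaws, matching the prediction of (319,237). Descend and pinch.

Call:
jog_arm(moves=[{"fingers": 0.35,"xyz": [0,0,2],"angular": [0,0,0.01]},{"fingers": 0.35,"xyz": [0,0,3.7],"angular": [0,0,0.01]},{"fingers": 0.35,"xyz": [0,0,3.7],"angular": [0,0,0.01]},{"fingers": 1,"xyz": [0,0,3.7],"angular": [0,0,0.01]},{"fingers": 1,"xyz": [0,0,3.7],"angular": [0,0,0.01]},{"fingers": 1,"xyz": [0,0,3.7],"angular": [0,0,0.01]},{"fingers": 1,"xyz": [0,0,3.7],"angular": [0,0,0.01]}], grip_force=25)

```text
clock: 10.68
position: [0.3315, 0.2634, 0.2572]
ee_rot: [3.125, 0.312, -0.005]
force: [-1.6, 0.3, 6.4]
width: 0.097
```

```bash
cat >> h.py <<'E'
H=np.array([.486,.253])
def hp(th): s,c=np.sin(th),np.cos(th); return H+.148*np.array([-s,-c])+.04*np.array([-c,s])
def sweep(ths,off=0.):
    s=arm.observe(); R0=R.from_rotvec(s["ee_rot"]).as_matrix(); p=s["position"]
    th0=thm(p); d0=p[:2]-hp(th0); print("theta now",th0.round(3),"radial err",d0.round(4))
    for t in ths:
        q=np.r_[hp(t)+d0*0,.256]; Rt=ori(-np.degrees(t)); d=R0.T@(q-p)*100; a=R.from_matrix(R0.T@Rt).as_rotvec()
        print('{"fingers": 1, "xyz": %s, "angular": %s},'%(d.round(2).tolist(),a.round(3).tolist()))
def thm(p): v=p[:2]-H; return np.arctan2(-v[0],-v[1])-np.arctan2(.04,.148)
E
python3 - <<'E'
from h import *
st(); print(np.linalg.norm(arm.observe()["position"][:2]-H)); sweep(np.linspace(1.3,.5,9))
E
```

```text
t 10.68 p [0.3315 0.2634 0.2572] q [-0.78  0.09 -0.01  2.01 -0.    1.04 -2.17] F [-1.6  0.3  6.4] w 0.097
[[ 0.98   0.198 -0.003]
 [ 0.198 -0.98  -0.001]
 [-0.003  0.001 -1.   ]]
0.15481255986535536
theta now 1.374 radial err [-0.0015  0.0001]
{"fingers": 1, "xyz": [-0.11, 1.14, 0.12], "angular": [0.0, 0.003, -0.072]},
{"fingers": 1, "xyz": [-0.33, 2.66, 0.12], "angular": [0.0, 0.003, -0.172]},
{"fingers": 1, "xyz": [-0.39, 4.19, 0.12], "angular": [0.0, 0.003, -0.272]},
{"fingers": 1, "xyz": [-0.31, 5.72, 0.12], "angular": [-0.0, 0.003, -0.372]},
{"fingers": 1, "xyz": [-0.07, 7.24, 0.12], "angular": [-0.0, 0.003, -0.472]},
{"fingers": 1, "xyz": [0.32, 8.72, 0.12], "angular": [-0.0, 0.003, -0.572]},
{"fingers": 1, "xyz": [0.86, 10.15, 0.12], "angular": [-0.001, 0.003, -0.672]},
{"fingers": 1, "xyz": [1.54, 11.53, 0.12], "angular": [-0.001, 0.003, -0.772]},
{"fingers": 1, "xyz": [2.35, 12.83, 0.12], "angular": [-0.001, 0.003, -0.872]},
```

Call:
jog_arm(moves=[{"fingers": 1,"xyz": [0,0.3,-0.2],"angular": [0,0,-0.02]},{"fingers": 1,"xyz": [-0.1,1.1,-0.2],"angular": [0,0,-0.072]},{"fingers": 1,"xyz": [-0.3,2.7,-0.2],"angular": [0,0,-0.172]},{"fingers": 1,"xyz": [-0.4,4.2,-0.2],"angular": [0,0,-0.272]},{"fingers": 1,"xyz": [-0.3,5.7,-0.2],"angular": [0,0,-0.372]},{"fingers": 1,"xyz": [-0.1,7.2,-0.2],"angular": [0,0,-0.472]},{"fingers": 1,"xyz": [0.3,8.7,-0.2],"angular": [0,0,-0.572]},{"fingers": 1,"xyz": [0.9,10.1,-0.2],"angular": [0,0,-0.672]},{"fingers": 1,"xyz": [1.5,11.5,-0.2],"angular": [0,0,-0.772]},{"fingers": 1,"xyz": [2.3,12.8,-0.2],"angular": [0,0,-0.872]},{"fingers": 1,"xyz": [2.3,12.8,-0.2],"angular": [0,0,-0.872]}])

```text
clock: 12.05
position: [0.3797, 0.142, 0.2574]
ee_rot: [-2.7, -1.605, 0.007]
force: [5.7, 7.2, -18.5]
width: 0.097
```

```bash
python3 - <<'E'
from h import *
st(); sweep([.45,.4,.35,.3,.25,.2])
E
```

```text
t 12.05 p [0.3797 0.142  0.2574] q [-0.57  0.06  0.09  2.05 -0.01  1.04 -0.98] F [  5.7   7.2 -18.5] w 0.097
[[ 0.478  0.878 -0.004]
 [ 0.878 -0.478 -0.002]
 [-0.003 -0.003 -1.   ]]
theta now 0.5 radial err [-0.0003 -0.0003]
{"fingers": 1, "xyz": [-0.14, 0.75, 0.14], "angular": [-0.003, 0.003, -0.048]},
{"fingers": 1, "xyz": [-0.29, 1.5, 0.14], "angular": [-0.003, 0.003, -0.098]},
{"fingers": 1, "xyz": [-0.4, 2.26, 0.14], "angular": [-0.003, 0.003, -0.148]},
{"fingers": 1, "xyz": [-0.47, 3.02, 0.14], "angular": [-0.003, 0.003, -0.198]},
{"fingers": 1, "xyz": [-0.5, 3.79, 0.13], "angular": [-0.003, 0.003, -0.248]},
{"fingers": 1, "xyz": [-0.49, 4.56, 0.13], "angular": [-0.003, 0.003, -0.298]},
```

Call:
jog_arm(moves=[{"fingers": 0.6,"xyz": [0,0,0],"angular": [0,0,0]},{"fingers": 0.6,"xyz": [0,0,0],"angular": [0,0,0]},{"fingers": 0.6,"xyz": [0,0,0],"angular": [0,0,0]}], grip_force=40)

```text
clock: 12.42
position: [0.3791, 0.142, 0.2588]
ee_rot: [-2.702, -1.603, 0.007]
force: [-0.1, -0.4, 0.1]
width: 0.201
```

```bash
python3 - <<'E'
from h import *
st(); sweep([.45,.4,.35,.3,.25,.2])
E
```

```text
t 12.43 p [0.3791 0.142  0.2588] q [-0.57  0.06  0.09  2.05 -0.01  1.04 -0.98] F [-0.1 -0.4  0.1] w 0.201
[[ 0.479  0.878 -0.004]
 [ 0.878 -0.479 -0.002]
 [-0.004 -0.002 -1.   ]]
theta now 0.502 radial err [-0.0005 -0.0005]
{"fingers": 1, "xyz": [-0.12, 0.8, 0.28], "angular": [-0.002, 0.003, -0.05]},
{"fingers": 1, "xyz": [-0.26, 1.55, 0.28], "angular": [-0.002, 0.003, -0.1]},
{"fingers": 1, "xyz": [-0.37, 2.31, 0.28], "angular": [-0.002, 0.003, -0.15]},
{"fingers": 1, "xyz": [-0.44, 3.08, 0.28], "angular": [-0.003, 0.003, -0.2]},
{"fingers": 1, "xyz": [-0.47, 3.84, 0.28], "angular": [-0.003, 0.003, -0.25]},
{"fingers": 1, "xyz": [-0.46, 4.61, 0.28], "angular": [-0.003, 0.003, -0.3]},
```

Call:
jog_arm(moves=[{"fingers": 0.6,"xyz": [-0.1,0.8,0],"angular": [0,0,-0.05]},{"fingers": 0.6,"xyz": [-0.3,1.5,0],"angular": [0,0,-0.1]},{"fingers": 0.6,"xyz": [-0.4,2.3,0],"angular": [0,0,-0.15]},{"fingers": 0.6,"xyz": [-0.4,3.1,0],"angular": [0,0,-0.2]},{"fingers": 0.6,"xyz": [-0.5,3.8,0],"angular": [0,0,-0.25]},{"fingers": 0.6,"xyz": [-0.5,4.3,0],"angular": [0,0,-0.28]},{"fingers": 0.6,"xyz": [-0.5,4.6,0],"angular": [0,0,-0.3]},{"fingers": 0.6,"xyz": [-0.5,4.6,0],"angular": [0,0,-0.3]}])

```text
clock: 13.42
position: [0.4172, 0.1156, 0.2586]
ee_rot: [-2.432, -1.988, 0.007]
force: [-0.1, 0.0, 0.2]
width: 0.197
```

```bash
python3 - <<'E'
from h import *
st(); sweep([.18,.16,.14,.12,.1,.08,.06,.04,.02,0])
E
```

```text
t 13.43 p [0.4172 0.1156 0.2586] q [-0.5   0.1   0.12  1.99 -0.01  1.05 -0.58] F [-0.1  0.   0.2] w 0.197
[[ 0.199  0.98  -0.004]
 [ 0.98  -0.199 -0.002]
 [-0.003 -0.003 -1.   ]]
theta now 0.2 radial err [-0.0002 -0.0003]
{"fingers": 1, "xyz": [-0.04, 0.31, 0.26], "angular": [-0.003, 0.003, -0.02]},
{"fingers": 1, "xyz": [-0.11, 0.61, 0.26], "angular": [-0.003, 0.003, -0.04]},
{"fingers": 1, "xyz": [-0.18, 0.91, 0.26], "angular": [-0.003, 0.003, -0.06]},
{"fingers": 1, "xyz": [-0.24, 1.21, 0.26], "angular": [-0.003, 0.003, -0.08]},
{"fingers": 1, "xyz": [-0.29, 1.51, 0.25], "angular": [-0.003, 0.003, -0.1]},
{"fingers": 1, "xyz": [-0.34, 1.81, 0.25], "angular": [-0.003, 0.003, -0.12]},
{"fingers": 1, "xyz": [-0.38, 2.11, 0.25], "angular": [-0.003, 0.003, -0.14]},
{"fingers": 1, "xyz": [-0.41, 2.42, 0.25], "angular": [-0.003, 0.003, -0.16]},
{"fingers": 1, "xyz": [-0.44, 2.72, 0.25], "angular": [-0.003, 0.003, -0.18]},
{"fingers": 1, "xyz": [-0.46, 3.03, 0.25], "angular": [-0.003, 0.003, -0.2]},
```

Call:
jog_arm(moves=[{"fingers": 0.6,"xyz": [-0.1,0.5,0],"angular": [0,0,-0.03]},{"fingers": 0.6,"xyz": [-0.2,1.0,0],"angular": [0,0,-0.07]},{"fingers": 0.6,"xyz": [-0.3,1.5,0],"angular": [0,0,-0.1]},{"fingers": 0.6,"xyz": [-0.3,1.5,0],"angular": [0,0,-0.1]}])

```text
clock: 13.92
position: [0.4313, 0.1097, 0.2585]
ee_rot: [-2.33, -2.106, 0.007]
force: [0.2, 0.6, 0.1]
width: 0.198
```

Call:
jog_arm(moves=[{"fingers": 0.6,"xyz": [-0.03,0.2,0],"angular": [0,0,-0.01]},{"fingers": 0.6,"xyz": [-0.05,0.3,0],"angular": [0,0,-0.02]},{"fingers": 0.6,"xyz": [-0.05,0.3,0],"angular": [0,0,-0.02]}])

```text
clock: 14.3
position: [0.4342, 0.109, 0.2585]
ee_rot: [-2.308, -2.13, 0.007]
force: [-0.4, 0.1, 0.0]
width: 0.198
```

Call:
jog_arm(moves=[{"fingers": 0.6,"xyz": [-0.03,0.2,0],"angular": [0,0,-0.01]},{"fingers": 0.6,"xyz": [-0.05,0.3,0],"angular": [0,0,-0.02]},{"fingers": 0.6,"xyz": [-0.05,0.3,0],"angular": [0,0,-0.02]}])

```text
clock: 14.68
position: [0.4373, 0.1082, 0.2585]
ee_rot: [-2.286, -2.154, 0.007]
force: [-0.0, 1.0, -0.1]
width: 0.202
```

Call:
jog_arm(moves=[{"fingers": 0.6,"xyz": [-0.03,0.2,0],"angular": [0,0,-0.01]},{"fingers": 0.6,"xyz": [-0.05,0.3,0],"angular": [0,0,-0.02]},{"fingers": 0.6,"xyz": [-0.05,0.3,0],"angular": [0,0,-0.02]}])

```text
clock: 15.05
position: [0.4402, 0.1075, 0.2584]
ee_rot: [-2.264, -2.176, 0.007]
force: [0.0, 0.2, 0.6]
width: 0.2
```

Call:
jog_arm(moves=[{"fingers": 0.6,"xyz": [-0.02,0.1,0],"angular": [0,0,-0.01]},{"fingers": 0.6,"xyz": [-0.03,0.2,0],"angular": [0,0,-0.01]},{"fingers": 0.6,"xyz": [-0.03,0.2,0],"angular": [0,0,-0.01]}])

```text
clock: 15.42
position: [0.4412, 0.1073, 0.2583]
ee_rot: [-2.252, -2.187, 0.009]
force: [-5.4, 0.6, 3.4]
width: 0.199
```

Call:
jog_arm(moves=[{"fingers": 0.6,"xyz": [-0.02,0.1,0],"angular": [0,0,-0.01]},{"fingers": 0.6,"xyz": [-0.03,0.2,0],"angular": [0,0,-0.01]},{"fingers": 0.6,"xyz": [-0.03,0.2,0],"angular": [0,0,-0.01]}])

```text
clock: 15.8
position: [0.4424, 0.107, 0.2582]
ee_rot: [-2.24, -2.198, 0.011]
force: [-8.3, 0.6, 6.0]
width: 0.199
```

Call:
jog_arm(moves=[{"fingers": 0.6,"xyz": [-0.01,0.1,0],"angular": [0,0,0]},{"fingers": 0.6,"xyz": [-0.01,0.1,0],"angular": [0,0,0]},{"fingers": 0.6,"xyz": [-0.01,0.1,0],"angular": [0,0,0]}])

```text
clock: 16.18
position: [0.4431, 0.1068, 0.2582]
ee_rot: [-2.24, -2.197, 0.011]
force: [-10.4, 1.1, 6.7]
width: 0.2
```

Call:
jog_arm(moves=[{"fingers": 0.6,"xyz": [-0.01,0.1,0],"angular": [0,0,0]},{"fingers": 0.6,"xyz": [-0.01,0.1,0],"angular": [0,0,0]},{"fingers": 0.6,"xyz": [-0.01,0.1,0],"angular": [0,0,0]}])

```text
clock: 16.55
position: [0.4441, 0.1065, 0.2582]
ee_rot: [-2.24, -2.197, 0.012]
force: [-9.8, -0.4, 7.9]
width: 0.198
```

Call:
jog_arm(moves=[{"fingers": 0.6,"xyz": [-0.01,0.1,0],"angular": [0,0,0]},{"fingers": 0.6,"xyz": [-0.01,0.1,0],"angular": [0,0,0]},{"fingers": 0.6,"xyz": [-0.01,0.1,0],"angular": [0,0,0]}])

```text
clock: 16.92
position: [0.4451, 0.1061, 0.2582]
ee_rot: [-2.241, -2.197, 0.012]
force: [-9.7, -1.6, 7.1]
width: 0.201
```

Call:
jog_arm(moves=[{"fingers": 0.6,"xyz": [-0.01,0.1,0],"angular": [0,0,0]},{"fingers": 0.6,"xyz": [-0.01,0.1,0],"angular": [0,0,0]},{"fingers": 0.6,"xyz": [-0.01,0.1,0],"angular": [0,0,0]}])

```text
clock: 17.3
position: [0.4467, 0.1057, 0.2582]
ee_rot: [-2.242, -2.198, 0.011]
force: [-5.9, -2.2, 5.7]
width: 0.203
```

Resistance is dropping as the dead point nears.

Call:
jog_arm(moves=[{"fingers": 0.6,"xyz": [-0.01,0.1,0],"angular": [0,0,0]},{"fingers": 0.6,"xyz": [-0.01,0.1,0],"angular": [0,0,0]},{"fingers": 0.6,"xyz": [-0.01,0.1,0],"angular": [0,0,0]}])

```text
clock: 17.68
position: [0.4482, 0.1054, 0.2581]
ee_rot: [-2.242, -2.198, 0.01]
force: [-4.6, -2.5, 2.6]
width: 0.201
```

Call:
jog_arm(moves=[{"fingers": 0.6,"xyz": [-0.01,0.1,0],"angular": [0,0,0]},{"fingers": 0.6,"xyz": [-0.01,0.1,0],"angular": [0,0,0]},{"fingers": 0.6,"xyz": [-0.01,0.1,0],"angular": [0,0,0]}])

```text
clock: 18.05
position: [0.4505, 0.1063, 0.2586]
ee_rot: [-2.243, -2.199, 0.005]
force: [-0.2, -0.5, 0.1]
width: 0.201
```

The door has snapped in. I'll back off 2 mm to centre the gap and let the catch alone hold it for more than a second.

Call:
jog_arm(moves=[{"fingers": 0.6,"xyz": [0,-0.2,0],"angular": [0,0,0]},{"fingers": 0.5,"xyz": [0,-0.2,0],"angular": [0,0,0]},{"fingers": 0.5,"xyz": [0,-0.2,0],"angular": [0,0,0]},{"fingers": 0.5,"xyz": [0,-0.2,0],"angular": [0,0,0]},{"fingers": 0.5,"xyz": [0,-0.2,0],"angular": [0,0,0]},{"fingers": 0.5,"xyz": [0,-0.2,0],"angular": [0,0,0]},{"fingers": 0.5,"xyz": [0,-0.2,0],"angular": [0,0,0]},{"fingers": 0.5,"xyz": [0,-0.2,0],"angular": [0,0,0]},{"fingers": 0.5,"xyz": [0,-0.2,0],"angular": [0,0,0]},{"fingers": 0.5,"xyz": [0,-0.2,0],"angular": [0,0,0]},{"fingers": 0.5,"xyz": [0,-0.2,0],"angular": [0,0,0]},{"fingers": 0.5,"xyz": [0,-0.2,0],"angular": [0,0,0]}])

```text
clock: 19.55
position: [0.448, 0.1061, 0.2584]
ee_rot: [-2.242, -2.199, 0.007]
force: [-0.7, 0.4, -0.6]
width: 0.253
```

```bash
python3 - <<'E'
from h import *
st(); s=arm.observe(); im=imaging.get_image("wrist"); cv2.imwrite("pics/w7.png",im[:,:,::-1]); np.save("w7.npy",np.r_[s["position"],s["ee_rot"]])
E
```

```text
t 19.55 p [0.448  0.1061 0.2584] q [-0.46  0.15  0.12  1.94 -0.02  1.06 -0.34] F [-0.7  0.4 -0.6] w 0.253
[[ 0.02   1.    -0.004]
 [ 1.    -0.02  -0.002]
 [-0.002 -0.004 -1.   ]]
```

View pics/w7.png

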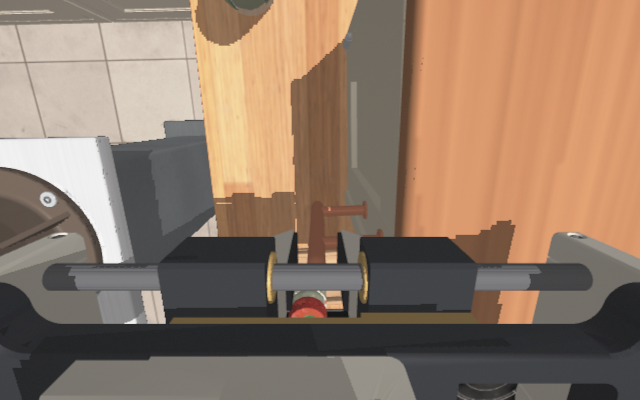

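The bar at (317,240) stands free and centred between the open jaws, with pads at about 296 and 341. The door is shut and the force is near zero. It has held alone for more than 1 s, so now pull through the catch.

```bash
python3 - <<'E'
from h import *
sweep([.03,.06,.09,.12,.15,.18,.22,.26,.3,.35])
E
```

```text
theta now -0.011 radial err [0.0004 0.0015]
{"fingers": 1, "xyz": [0.0, -0.65, 0.24], "angular": [-0.004, 0.002, 0.01]},
{"fingers": 1, "xyz": [0.14, -1.09, 0.24], "angular": [-0.004, 0.002, 0.04]},
{"fingers": 1, "xyz": [0.28, -1.52, 0.25], "angular": [-0.004, 0.002, 0.07]},
{"fingers": 1, "xyz": [0.44, -1.96, 0.25], "angular": [-0.004, 0.002, 0.1]},
{"fingers": 1, "xyz": [0.61, -2.38, 0.25], "angular": [-0.004, 0.003, 0.13]},
{"fingers": 1, "xyz": [0.79, -2.81, 0.25], "angular": [-0.004, 0.003, 0.16]},
{"fingers": 1, "xyz": [1.05, -3.36, 0.25], "angular": [-0.004, 0.003, 0.2]},
{"fingers": 1, "xyz": [1.34, -3.9, 0.25], "angular": [-0.004, 0.003, 0.24]},
{"fingers": 1, "xyz": [1.65, -4.43, 0.25], "angular": [-0.003, 0.003, 0.28]},
{"fingers": 1, "xyz": [2.06, -5.08, 0.25], "angular": [-0.003, 0.003, 0.33]},
```

Call:
jog_arm(moves=[{"fingers": 0.6,"xyz": [0,-0.2,0],"angular": [0,0,0]},{"fingers": 0.6,"xyz": [0.1,-0.5,0],"angular": [0,0,0.01]},{"fingers": 0.6,"xyz": [0.15,-0.8,0],"angular": [0,0,0.02]},{"fingers": 0.6,"xyz": [0.2,-1.1,0],"angular": [0,0,0.04]},{"fingers": 0.6,"xyz": [0.3,-1.5,0],"angular": [0,0,0.07]},{"fingers": 0.6,"xyz": [0.45,-1.9,0],"angular": [0,0,0.1]},{"fingers": 0.6,"xyz": [0.6,-2.4,0],"angular": [0,0,0.13]},{"fingers": 0.6,"xyz": [0.8,-2.8,0],"angular": [0,0,0.16]},{"fingers": 0.6,"xyz": [1.05,-3.4,0],"angular": [0,0,0.2]},{"fingers": 0.6,"xyz": [1.35,-3.9,0],"angular": [0,0,0.24]},{"fingers": 0.6,"xyz": [1.65,-4.4,0],"angular": [0,0,0.28]},{"fingers": 0.6,"xyz": [2.05,-5.1,0],"angular": [0,0,0.33]}])

```text
clock: 21.1
position: [0.3972, 0.1277, 0.2586]
ee_rot: [-2.576, -1.798, 0.007]
force: [1.3, -0.1, -1.5]
width: 0.203
```

```bash
python3 - <<'E'
from h import *
st(); sweep(np.linspace(.42,1.27,11))
E
```

```text
t 21.1 p [0.3972 0.1277 0.2586] q [-0.54  0.08  0.11  2.02 -0.01  1.05 -0.78] F [ 1.3 -0.1 -1.5] w 0.203
[[ 0.345  0.939 -0.004]
 [ 0.939 -0.345 -0.002]
 [-0.003 -0.003 -1.   ]]
theta now 0.353 radial err [-0.0002 -0.0002]
{"fingers": 1, "xyz": [0.33, -0.98, 0.26], "angular": [-0.002, 0.003, 0.068]},
{"fingers": 1, "xyz": [0.81, -2.19, 0.26], "angular": [-0.002, 0.004, 0.153]},
{"fingers": 1, "xyz": [1.39, -3.36, 0.26], "angular": [-0.002, 0.004, 0.238]},
{"fingers": 1, "xyz": [2.06, -4.48, 0.26], "angular": [-0.002, 0.004, 0.323]},
{"fingers": 1, "xyz": [2.83, -5.53, 0.26], "angular": [-0.002, 0.004, 0.408]},
{"fingers": 1, "xyz": [3.68, -6.51, 0.26], "angular": [-0.002, 0.004, 0.493]},
{"fingers": 1, "xyz": [4.61, -7.42, 0.26], "angular": [-0.002, 0.004, 0.578]},
{"fingers": 1, "xyz": [5.62, -8.25, 0.26], "angular": [-0.001, 0.004, 0.663]},
{"fingers": 1, "xyz": [6.7, -8.99, 0.26], "angular": [-0.001, 0.004, 0.748]},
{"fingers": 1, "xyz": [7.83, -9.63, 0.26], "angular": [-0.001, 0.004, 0.833]},
{"fingers": 1, "xyz": [9.01, -10.17, 0.26], "angular": [-0.001, 0.004, 0.918]},
```

Call:
jog_arm(moves=[{"fingers": 0.6,"xyz": [0.35,-1.0,0],"angular": [0,0,0.068]},{"fingers": 0.6,"xyz": [0.8,-2.2,0],"angular": [0,0,0.153]},{"fingers": 0.6,"xyz": [1.4,-3.35,0],"angular": [0,0,0.238]},{"fingers": 0.6,"xyz": [2.05,-4.5,0],"angular": [0,0,0.323]},{"fingers": 0.6,"xyz": [2.85,-5.55,0],"angular": [0,0,0.408]},{"fingers": 0.6,"xyz": [3.7,-6.5,0],"angular": [0,0,0.493]},{"fingers": 0.6,"xyz": [4.6,-7.4,0],"angular": [0,0,0.578]},{"fingers": 0.6,"xyz": [5.6,-8.25,0],"angular": [0,0,0.663]},{"fingers": 0.6,"xyz": [6.7,-9.0,0],"angular": [0,0,0.748]},{"fingers": 0.6,"xyz": [7.8,-9.6,0],"angular": [0,0,0.833]},{"fingers": 0.6,"xyz": [9.0,-10.15,0],"angular": [0,0,0.918]},{"fingers": 0.6,"xyz": [9.0,-10.15,0],"angular": [0,0,0.918]}])

```text
clock: 22.6
position: [0.3324, 0.2475, 0.2585]
ee_rot: [3.104, 0.476, -0.007]
force: [0.6, -0.3, 0.6]
width: 0.198
```

```bash
python3 - <<'E'
from h import *
st(); sweep([])
E
```

```text
t 22.6 p [0.3324 0.2475 0.2585] q [-0.76  0.08 -0.01  2.02 -0.    1.05 -2.03] F [ 0.6 -0.3  0.6] w 0.198
[[ 0.954  0.3   -0.004]
 [ 0.3   -0.954 -0.002]
 [-0.005  0.001 -1.   ]]
theta now 1.271 radial err [-0.0004 -0.    ]
```

Call:
jog_arm(moves=[{"fingers": 0.5,"xyz": [0,0,0],"angular": [0,0,0]},{"fingers": 0.5,"xyz": [0,0,0],"angular": [0,0,0]},{"fingers": 0.5,"xyz": [0,0,-1],"angular": [0,0,0]},{"fingers": 0.5,"xyz": [0,0,-3],"angular": [0,0,0]},{"fingers": 0.5,"xyz": [0,0,-6],"angular": [0,0,0]},{"fingers": 0.5,"xyz": [0,0,-12],"angular": [0,0,0]},{"fingers": 0.5,"xyz": [0,0,-12],"angular": [0,0,0]},{"fingers": 0.5,"xyz": [0,0,-12],"angular": [0,0,0]},{"fingers": 0.5,"xyz": [0,0,-12],"angular": [0,0,0]},{"fingers": 0.5,"xyz": [0,0,-12],"angular": [0,0,0]}])

```text
clock: 23.85
position: [0.3331, 0.2469, 0.3777]
ee_rot: [3.103, 0.474, -0.009]
force: [0.6, 0.2, -0.6]
width: 0.247
```

```bash
python3 - <<'E'
from h import *
st(); s=arm.observe(); im=imaging.get_image("wrist"); c=cam("wrist",s)
ims=imaging.get_image("scene"); imt=imaging.get_image("top")
can=np.zeros((600,800,3),np.uint8); can[:400,:640]=im[:,:,::-1]; can[400:,:266]=cv2.resize(ims[180:330,220:420,::-1],(266,200)); can[400:,270:556]=cv2.resize(imt[150:290,250:450,::-1],(286,200))
cv2.imwrite("pics/c8.png",can)
for b in blobs(imt,(0,140,90),(9,255,255),40): print(b[0],b[1],plane(cam("top"),b[0],.104).round(4))
for t in (1.2,1.25,1.3): print(t,proj(c,np.r_[hp(t),.264]))
E
```

```text
t 23.85 p [0.3331 0.2469 0.3777] q [-0.77 -0.   -0.    1.81 -0.    1.34 -2.03] F [ 0.6  0.2 -0.6] w 0.247
[[ 0.954  0.298 -0.005]
 [ 0.298 -0.954 -0.003]
 [-0.006  0.002 -1.   ]]
[401.2 232.7] [394 225  16  16 132] [ 0.432  -0.0496  0.104 ]
[435.5 261.4] [427 253  18  18 150] [ 0.3281 -0.129   0.104 ]
1.2 [327.67607971 202.75379746]
1.25 [319.3826463  200.96247912]
1.3 [311.16068595 198.76622876]
```

View pics/c8.png

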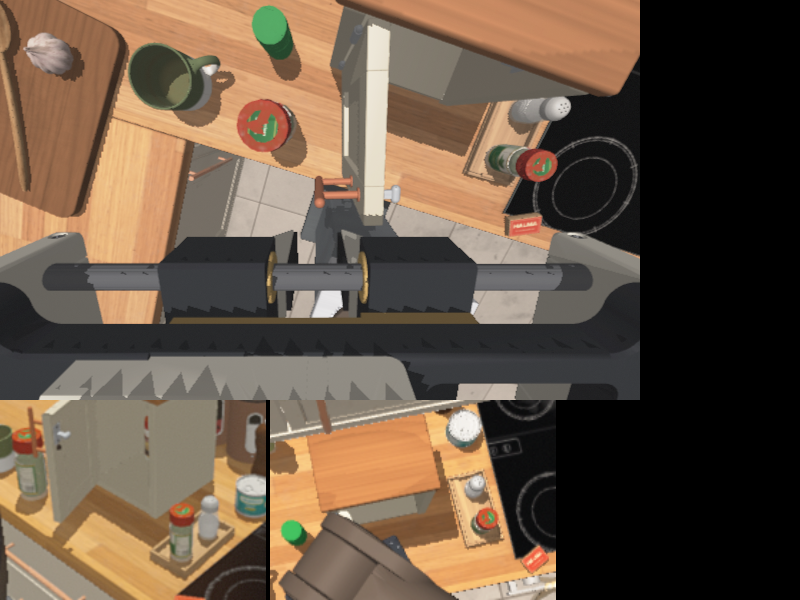

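The door stands at about 1.25 rad (handle top at (319,200)). The jar is upright in the tray's near half, the bystanders look undisturbed, and the gripper is clear.

```bash
python3 -c "
from cell import job; print(job.sign_off())"
```

```text
the job is handed in; nothing more can be done
None
```

The catch has been tried and works: the jar is in the tray, the door snapped shut and held by itself, and it now stands wide open again. I handed the job in at about 24 s of the 72 s allowed; the sign-off gives no verdict.

- **Jar:** I gripped the small red-capped jar with the tool leaned over, to keep clear of the door and cupboard, and stood it in the near half of the tray. The last top view puts its cap at (0.432, -0.050) m, within about 1 mm of the spot I had measured. It looks upright.
- **Shutting:** I pushed the handle in 1 mm steps near the catch. The push peaked at about 10 N, fell off and went to zero as the door snapped in. With the bar free between the open jaws, the catch held the door for more than 1 s, with the wrist force within its noise of about 1 N. The force at the rubber buffer cannot be read directly.
- **Opening:** I pulled the door back through the catch. The last wrist picture puts it at about 1.25 rad, and the gripper is raised clear of everything.
- **Disagreements:**
  - My first two-view fix on the back corner of the cupboard top was poor because the wall cupboard hid it; I didn't use it.
  - The front edge of the cupboard top differed by about 8 mm between views, so I took the hinge from the door's edge and handle instead.
  - The first pinch on the handle built up about 20 N of sideways and downward strain in the wrist; I loosened the grip before reaching the catch.
- **Bystanders:** I checked these by eye in the last pictures only; none appears to have moved.

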